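# Clear a jammed block from a feed chute and feed it through lengthwise

### The job

A hardwood block has gone crosswise and jammed across the throat of the sloping plywood feed chute, caught under the two lips. Push it back up the slope along the chute floor until it is clear of the lips, lift it right out above the walls, turn it, lay it lengthwise on the floor of the wide bay, then push it down through the throat until it meets the stop at the low end. Leave it there, and leave the things standing round the chute alone.

Things in the scene. Friction and masses are not known exactly. Their poses are not given: they have to be found in the camera images.
- throat (a point): Middle of the throat, on the floor of the fixed plywood chute, which slopes 0.21 rad (12 degrees). Its axes, shared by all chute points: x uphill along the floor, y across, z square to the floor. In mm: at x = 0 two square shoulders 24 high narrow the chute from 148 (the bay, uphill) to 68 wide (the channel, downhill). Too shallow to slide by itself: the block stays where it is left.
- bay (a point): Middle of the wide bay's floor, 100 mm uphill (x) of the throat. The bay is open above; in the throat's axes, mm, it spans x 0 to 185, y -74 to 74, with plywood walls 30 high and 10 thick at its sides and upper end.
- lips (a point): Point midway between the two flat wooden lips, at the height of their undersides, 30 mm above the floor. In the throat's axes, mm: each lip juts from a side wall over 40 < |y| < 84, x -10 to 60, 6 thick (30 to 36 above the floor). The 80 mm gap between them is open from above down to the floor.
- stop (a point): Middle of the face of the end stop, on the channel floor, at x = -126 mm in the throat's axes. The channel (x -126 to 0, y -34 to 34) has walls 24 mm high, as is the stop; a flat steel strap bridges it at x -90 to -65, 24 to 28 mm above the floor. The rest of the channel is open above.
- block_center (a point): Centre of the jammed hardwood block, a loose cuboid 50 x 120 x 18 mm, 0.05 to 0.11 kg: x axis along the 50 side, y along the 120 length, z through the 18 thickness (centre 9 above the floor it lies on). It starts on the chute floor across the throat, under both lips, up to 0.1 rad askew, at or a few mm from the shoulders. Home lengthwise, its centre is at x = -66 mm in the throat's axes.
- cup_mid (a point): Middle of a pale mixing cup standing on the bench, 72 mm across, 75 high. Leave alone.
- tape_mid (a point): Middle of a tape measure standing on the bench, 37 x 77 x 62 mm. Leave alone.
- sander_mid (a point): Middle of a grey sanding block on the bench, 60 x 103 x 34 mm. Leave alone.
Things that resemble listed ones, but are neither listed nor needed, are in the scene too. Of the things that look like the part that bears block_center, the smaller one is meant.

How it is judged (in metres and radians):
On the way, in this order (a step that is already met when the one before it is completed fails the run):
1. the block has been pushed up the chute floor, clear of the lips (x of block_center in the frame of throat above 0.08 m and z of block_center in the frame of throat below 0.02 m), for 0.1 s.
2. the block has been lifted out above the walls (z of block_center in the frame of throat above 0.045 m), for 0.1 s.
3. the block lies lengthwise on the floor of the bay (angle between the y axis of block_center and the x axis of throat, either way round below 0.35 rad and x of block_center in the frame of throat between 0 and 0.16 m and z of block_center in the frame of throat between 0 and 0.016 m), for 0.1 s.
At the end, for the whole second after the job is handed in: The block lies flat and lengthwise (within 0.25 rad) on the floor of the narrow channel, its leading end within 8 mm of the stop at the low end, and stays there (x of block_center in the frame of throat between -0.075 and -0.058 m and y of block_center in the frame of throat between -0.03 and 0.03 m and z of block_center in the frame of throat between 0 and 0.016 m and angle between the y axis of block_center and the x axis of throat, either way round below 0.25 rad); the robot touches nothing.
It fails at once if a thing standing round the chute is shifted by more than 20 mm (distance of any of cup_mid, tape_mid, sander_mid from where it was at the start of the episode above 0.02 m).
It also fails if it takes over 61 s, if anything falls off the work surface, if the arm or the gripper's body presses on something with over 40 N, if the wrist force passes 120 N, or if a joint passes its speed limit or range.

### The arm

A 7-joint arm with a two-finger parallel gripper is mounted at the origin on the work surface; the furniture and walls round the work are solid. World frame = base frame: x ahead of the robot, y to its left, z up, the work surface at z = 0. Lengths are in mm, angles in rad, forces in N, time in s.
With the tool pointing down it reaches from about 400 to 875 mm from the base axis. Payload 4.4 kg.
Tool frame: the origin (TCP) lies midway between the tips of the shut fingers; the grasp point (between the pads) lies 19 mm behind it; z points along the fingers, y is the line along which they close (so a half turn about z gives the same grasp; the last joint's range is limited). The gripper opens to 85 mm and grips with 20 to 120 N. Pads are 22 mm wide; open, the fingers measure 114 mm over their backs; the gripper's body (76 mm by 85 mm) begins 54 mm behind the grasp point. The pads swing forward as they close: fully open they stand 13 mm farther back than shut.
Start: joints at [-1.23, 0.628, 0.038, 1.517, -0.027, 0.996, -0.02], TCP at [257.165, 596.979, 231.313] pointing down, gripper open.
Joint ranges: [-3.06, 3.06], [-0.37, 2.12], [-1.25, 1.32], [0.18, 2.47], [-1.1, 4.24], [0.23, 1.98], [-2.94, 2.94]. Speed limits (rad/s): [2.57, 2.57, 3.14, 3.14, 3.14, 3.14, 3.14].

### API

Orientations are given as [roll, pitch, yaw] about the fixed x, y, z axes, in that order (R = Rz(yaw) Ry(pitch) Rx(roll)).
In Python, from cell import telemetry, eyes, ctrl, finder gives the robot as it stands.
- The arm moves only by the tool move_arm, never from a script. Its argument "steps" is a list of rows, each a list of 7 numbers: the turn, a rotation vector about the world's x, y, z in degrees, then the shift along the world's x, y, z in m, then the finger opening in m, from 0 to 0.0854. A call has 1 to 5 rows; each row shifts and turns the commanded pose from where the row before left it; what a row does not reach is not made up. A row lasts 1/10 s, in which the tool goes at most 50 mm and 8.59 degrees, less where a joint would pass 70% of its speed; a pose out of reach is approached as far as the arm can. A call with a gripper value outside its range is refused whole. The fingers move at their own pace and stop on an object; the grip force is fixed at half the most. Time passes only in rows, so rows that do not move let the fingers close. It gives the time, the measured TCP pose, the force, the opening and the grip force at its end, in the units of the state.
- telemetry.read_state(): the state, without advancing time (a new reading comes with each control period).
- eyes.get_image(name): name is "side" or "top"; returns (picture, depth): 400x640x3 uint8, blue, green, red; 400x640 float32, mm along the optical axis (not along the pixel's ray), 0 where there is no reading.
- eyes.calibration(name): a dict with "fx", "fy", "cx", "cy" (pixels), "position" and "attitude" of the camera in the world. Camera axes: x right, y down, z forward; pixel columns grow to the right and rows downward; lengths in mm; the calibration is good to about 2 mm. A picture is of the moment at which its call begins. calibration takes no time and is no camera call.
- ctrl.finish_job(): hands the job in; it is judged then, once.
Trained networks look in the newest picture that a camera, given by its name, has taken for a name from the list of things; names that differ only in an ending like _2 or _b are one class to them, and where a whole thing is asked for, a point or a joint stands for the part that bears it (a point fixed in the world has none). Each returns a list of dicts, best first, with "confidence" (0 to 1); they miss things now and then, are a little off and sometimes report something else, mostly with a low value. They report only what shows in the picture. A call takes as long as a camera call. They do not tell look-alikes from the thing itself.
- finder.boxes_of(camera, name): "location" ([x, y, z] in mm, in the coordinates of the camera as it stood for that picture, good to about 4 mm: the middle of the surface that is visible of it).
- finder.cut_out(camera, name): "mask" (400x640 bool, what is visible of it).
- finder.pinpoint(camera, name): "location" ([x, y, z] in mm, in the coordinates of the camera as it stood for that picture, good to about 4 mm: a listed point, or the origin of a listed thing).
The state is a dict: "clock": time; "qpos": joint angles; "qd": joint speeds; "tau": joint torques, N m; "eef_pos": TCP position; "tool_rot": TCP orientation; "force": force on the tool from outside, world axes, zero at the start; "torque": the same for the moment, N m; "width": finger opening in mm; "gripper_force": force on a finger pad.
Only numpy, scipy, OpenCV 4.12 (cv2) and the standard library are available. Lean on these libraries where they do the work, as an engineer would, in place of code of your own. Each camera call takes 0.05 s, during which the arm holds its last target. There are 200 camera calls.

## Working session

There is one attempt and no reset: what is moved stays moved. The work goes in short steps, Python scripts to look and compute and a tool call to move; the robot and the scene stay as the last step left them, time stands still between calls to the robot, and variables do not carry over. Pictures are saved under pics/ and viewed, at most 10 in all, crops included, and the job is handed in when it is done.

Besides the shell and the picture viewer there is one more tool, called after "Request:" by a JSON object that holds its "name" and its "arguments", one argument or row to a line. move_arm: Moves the arm, as the interface text tells. Its arguments: {"type":"object","properties":{"steps":{"type":"array"}},"required":["steps"]}

```bash
mkdir -p pics; ls; cat > h.py <<'E'
import numpy as np,cv2
from scipy.spatial.transform import Rotation as R
from cell import telemetry, eyes, ctrl, finder
def cal(n):
    c=eyes.calibration(n); return c
def rot(c):
    a=np.array(c["attitude"],float)
    return a if a.shape==(3,3) else R.from_euler('xyz',a).as_matrix()
def w(n,p):
    c=cal(n); return rot(c)@np.array(p)+np.array(c["position"])
def pix(n,p):
    c=cal(n); q=rot(c).T@(np.array(p)-np.array(c["position"]))
    return np.array([c["fx"]*q[0]/q[2]+c["cx"],c["fy"]*q[1]/q[2]+c["cy"]])
def cloud(n,d):
    c=cal(n); v,u=np.mgrid[:400,:640]
    P=np.stack([(u-c["cx"])/c["fx"]*d,(v-c["cy"])/c["fy"]*d,d],-1)
    return P@rot(c).T+np.array(c["position"])
E
python3 - <<'E'
from h import *
np.set_printoptions(precision=1,suppress=True)
for n in ("side","top"):
    im,d=eyes.get_image(n); cv2.imwrite(f"pics/{n}0.png",im); np.save(n+"0.npy",d)
    print(n,cal(n))
    for k in ("throat","bay","lips","stop","block_center","cup_mid","tape_mid","sander_mid"):
        for r in finder.pinpoint(n,k)[:3]:
            p=w(n,r["location"]); print(k,round(r["confidence"],2),p,pix(n,p))
print(telemetry.read_state())
E
```

```text
pics
side {'fx': 478.5179316956666, 'fy': 478.5179316956666, 'cx': 305.6074719478884, 'cy': 204.14208245846308, 'position': array([  458.8, -1116.7,   764.4]), 'attitude': array([-2.2, -0. ,  0. ])}
throat 0.93 [ 451.8 -279.3   55. ] [303.7 221.5]
bay 0.86 [ 539.3 -250.1   81.2] [341.8 204.9]
lips 0.97 [ 465.6 -271.8   90.4] [309.9 207.4]
stop 0.76 [ 335.2 -316.9   28.9] [252.  240.6]
block_center 0.96 [ 305.9 -536.8   14.3] [226.3 323.6]
block_center 0.89 [ 477.7 -270.4   69.6] [315.1 214.2]
cup_mid 0.86 [ 514.3 -509.5   37.5] [334.7 305.5]
tape_mid 0.82 [ 592.8 -478.1   28.7] [373.1 296.4]
sander_mid 0.71 [437.4  55.7  14.2] [299.9 157.3]
sander_mid 0.52 [ 540.4 -250.4   78.5] [342.2 205.9]
top {'fx': 496.50021564116594, 'fy': 496.50021564116594, 'cx': 318.3240206191777, 'cy': 199.36980787407276, 'position': array([ 329.2, -237.1, 1310.8]), 'attitude': array([-3. ,  0. , -1.6])}
throat 0.89 [ 453.5 -281.3   56.6] [335.5 205.1]
bay 0.76 [ 541.7 -249.5   76.6] [322.9 169.5]
lips 0.61 [ 471.9 -278.5   85.5] [334.7 196.6]
stop 0.98 [ 331.1 -324.1   25.7] [352.2 253.5]
block_center 0.93 [ 303.5 -536.9   10.2] [433.8 263.8]
block_center 0.67 [ 479.3 -268.3   73.6] [330.5 194.2]
cup_mid 0.93 [ 512.8 -510.3   33.8] [423.2 182.8]
tape_mid 0.58 [ 598.5 -484.7   28.1] [412.1 150.9]
sander_mid 0.92 [438.9  55.7  17.6] [206.1 212.7]
{'clock': 0.9, 'qpos': array([-1.2,  0.6,  0. ,  1.5, -0. ,  1. , -0. ]), 'qd': array([ 0.,  0.,  0., -0.,  0., -0.,  0.]), 'tau': array([ -0. , -56.3,   1.2, -19.4,   0. ,   0. ,   0. ]), 'eef_pos': array([257.2, 597. , 231.3]), 'tool_rot': array([ 3.1, -0. ,  2.7]), 'force': array([-0.3, -0.4, -0.4]), 'torque': array([ 0. ,  0.1, -0.1]), 'gripper_force': 0.0, 'width': 85.19420507120984}
```

```bash
python3 - <<'E'
from h import *
a=cv2.imread("pics/side0.png")[170:350,190:430]; b=cv2.imread("pics/top0.png")[110:300,180:460]
a=cv2.resize(a,(760,570)); b=cv2.resize(b,(784,532))
cv2.imwrite("pics/a.png",a);cv2.imwrite("pics/b.png",b)
# block masks
for n in("side","top"):
    P=cloud(n,np.load(n+"0.npy"))
    for r in finder.cut_out(n,"block_center"):
        m=r["mask"]; q=P[m]; print(n,r["confidence"],m.sum(),np.percentile(q,[3,50,97],axis=0).round(1).tolist(),cv2.minAreaRect(q[:,:2].astype(np.float32)))
E
```

```text
side 0.81 2871 [[239.3, -603.5, 3.5], [303.7, -545.7, 22.5], [373.2, -482.0, 25.4]] ((334.68768310546875, -797.738037109375), (168.8390655517578, 663.4238891601562), 6.979212760925293)
side 0.57 498 [[440.3, -295.7, 63.2], [468.3, -259.1, 78.3], [495.8, -222.6, 84.8]] ((479.6239929199219, -666.362548828125), (65.35982513427734, 899.33544921875), 1.5078319311141968)
top 0.76 1594 [[242.5, -593.7, 11.7], [305.8, -536.1, 22.2], [368.2, -476.7, 27.3]] ((337.14373779296875, -434.69403076171875), (373.09100341796875, 131.47799682617188), 72.87716674804688)
top 0.56 660 [[449.1, -309.7, 70.4], [479.2, -272.0, 78.4], [507.5, -236.9, 85.5]] ((421.7738037109375, -276.3535461425781), (182.24685668945312, 84.91326904296875), 1.9746670722961426)
```

View pics/a.png

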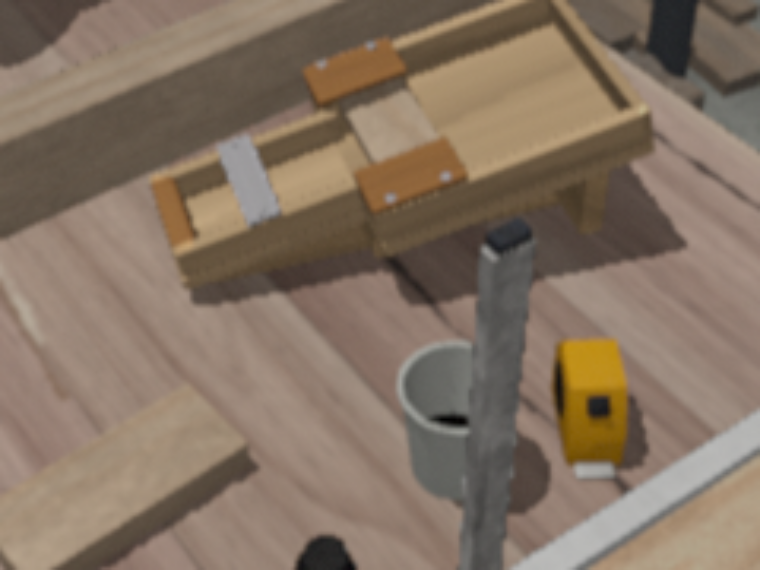

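View pics/b.png

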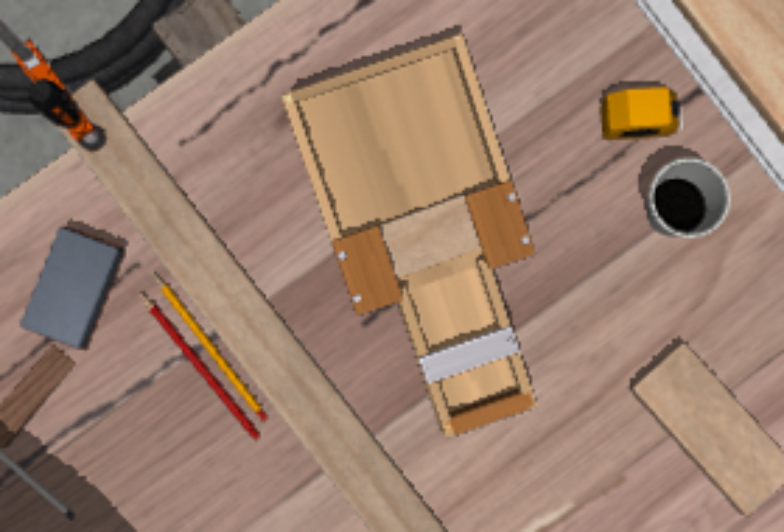

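The block wanted is the one in the throat (top 330,194; side 315,214). The look-alike is the larger offcut on the bench (top 434,264; side 226,324). The throat one is the smaller of the two and sits under the lips as described. The picture also shows a long beam with a clamp left of the chute. Next I fit the chute and check obstacle heights.

```bash
cat >> h.py <<'E'
def frame(p):  # p = x,y,z,yaw of throat -> R, t
    return R.from_euler('xyz',[0,-0.21,p[3]]).as_matrix(),np.array(p[:3])
E
python3 - <<'E'
from h import *
from scipy.optimize import minimize
np.set_printoptions(precision=1,suppress=True)
P=cloud("top",np.load("top0.npy")).reshape(-1,3)
S=cloud("side",np.load("side0.npy")).reshape(-1,3)
def model(x,y):
    a=abs(y); h=np.full(x.shape,np.nan)
    h[(x>0)&(x<185)&(a<74)]=0
    h[(x>0)&(x<195)&(a>74)&(a<84)]=30
    h[(x>185)&(x<195)&(a<84)]=30
    h[(x>-126)&(x<0)&(a<34)]=0
    h[(x>-126)&(x<0)&(a>34)&(a<44)]=24
    h[(x>-136)&(x<-126)&(a<44)]=24
    h[(x>-90)&(x<-65)&(a<40)]=28
    h[(x>-10)&(x<60)&(a>40)&(a<84)]=36
    h[(x>0)&(x<55)&(a<40)]=np.nan
    return h
def cost(p,Q):
    Rm,t=frame(p); q=(Q-t)@Rm; h=model(q[:,0],q[:,1]); e=np.abs(np.where(np.isnan(h),0,q[:,2]-h)); 
    return np.minimum(e,25).sum()+ 8*np.isnan(h).sum()
p0=np.array([452.6,-280.3,56,np.radians(18.8)])
for nm,C in(("top",P),("side",S)):
    Rm,t=frame(p0); q=(C-t)@Rm
    k=(q[:,0]>-150)&(q[:,0]<210)&(abs(q[:,1])<100)&(q[:,2]>-12)&(q[:,2]<50)
    best=None
    for s in range(6):
        x0=p0+np.random.default_rng(s).normal(0,[3,3,2,.02])
        r=minimize(cost,x0,args=(C[k],),method="Nelder-Mead",options=dict(initial_simplex=x0+np.vstack([np.zeros(4),np.diag([5,5,4,.04])])))
        if best is None or r.fun<best.fun: best=r
    print(nm,best.x[:3],np.degrees(best.x[3]),best.fun/k.sum())
    p=best.x; Rm,t=frame(p); q=(C-t)@Rm
    b=q[(q[:,0]>-8)&(q[:,0]<80)&(abs(q[:,1])<36)&(q[:,2]>14)&(q[:,2]<22)]
    for lo in(-36,-24,-12,0,12,24):
        c=b[(b[:,1]>=lo)&(b[:,1]<lo+12)]; print(lo,np.percentile(c[:,0],[2,98]),np.median(c[:,2]))
# heights map
for y in range(650,-700,-75):
    print(y,[int(P[(abs(P[:,0]-x)<38)&(abs(P[:,1]-y)<38),2].max(initial=-1)) for x in range(0,900,75)])
s=S[(S[:,2]>100)&(S[:,1]<-300)]; print(len(s),np.percentile(s,[1,50,99],axis=0))
E
```

```text
top [ 451.  -283.6   53.7] 18.827776098075493 3.3457556840016465
-36 [10.8 58.7] 18.186592680089852
-24 [10.4 58. ] 17.84605402010302
-12 [10.2 57.9] 17.99488099600075
0 [ 9.6 58.1] 18.313956936520235
12 [ 9.6 57.6] 18.255294311954792
24 [ 9.  56.5] 17.40267390872649
side [ 448.1 -278.7   54.7] 18.882851186644228 5.792121949775532
-36 [10.6 52. ] 19.558683320181757
-24 [ 9.3 56.6] 17.743031089058483
-12 [ 9.5 56.9] 18.007239413827605
0 [ 8.7 56.8] 17.700427942905048
12 [ 9.2 56. ] 17.72440084819861
24 [-5.7 55.9] 17.679375558505434
650 [-1, -1, -1, -1, -1, -1, -1, -1, -1, -1, -1, -1]
575 [6, 4, 4, 49, 49, 32, -1, -1, -1, -1, -1, 126]
500 [5, 5, 32, 47, 52, -1, -1, -1, -1, -1, -1, -1]
425 [31, 32, 32, 5, 7, 2, -1, -1, -1, -1, -1, -1]
350 [33, 32, 5, 6, 7, 4, -1, -1, -1, -1, -1, -1]
275 [6, 8, 7, 6, 7, 6, 6, -1, -1, -1, -1, -1]
200 [6, 6, 7, 6, 29, 30, 6, 6, -1, -1, -1, -1]
125 [13, 479, 6, 15, 27, 37, 35, 4, -1, -1, -1, -1]
50 [15, 378, 8, 20, 17, 39, 41, 280, 569, -1, -1, -1]
-25 [208, 371, 7, 7, 7, 11, 93, 149, 251, 7, -1, -1]
-100 [261, 274, 6, 6, 89, 93, 93, 92, 8, 7, 2, -1]
-175 [6, 6, 7, 93, 94, 93, 104, 118, 128, 7, 7, -1]
-250 [7, 6, 94, 94, 1310, 87, 104, 88, 127, 127, 5, 143]
-325 [6, 93, 95, 93, 58, 72, 99, 109, 125, 127, 155, 212]
-400 [95, 94, 89, 7, 53, 54, 94, 6, 6, 6, 141, 153]
-475 [94, 6, 7, 7, 28, 31, 80, 78, 66, 33, 39, 40]
-550 [9, 6, 6, 29, 30, 30, 75, 79, 36, 39, 38, 39]
-625 [8, 8, 7, 26, 27, 6, 33, 37, 38, 40, 37, -1]
6398 [[  428.6 -1116.7   100.7]
 [  495.8  -807.2   254.9]
 [  867.   -303.2   764.4]]
```

View pics/side0.png

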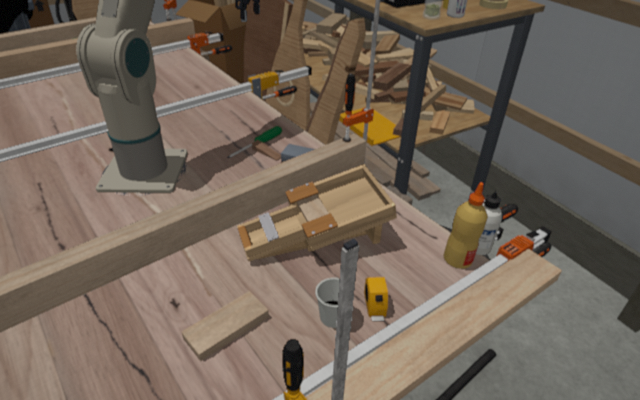

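View pics/top0.png

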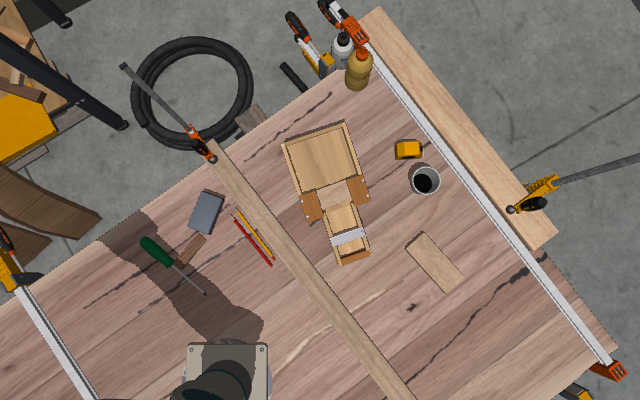

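```bash
cat >> h.py <<'E'
T=[451,-281.5,54.5,np.radians(18.85)]
RM,TT=frame(T)
def tool(yaw_deg):   # tool square to floor, tool y at yaw_deg from chute x
    a=np.radians(yaw_deg); y=RM@[np.cos(a),np.sin(a),0]; z=-RM[:,2]
    return R.from_matrix(np.stack([np.cross(y,z),y,z],1))
def cur():
    s=telemetry.read_state(); return s,np.array(s["eef_pos"],float),R.from_euler('xyz',s["tool_rot"])
def plan(p,r,gp,gr,n=0):
    d=(np.array(gp)-p)/1000; v=np.degrees((gr*r.inv()).as_rotvec())
    m=max(1,int(np.ceil(max(np.linalg.norm(d)/.048,np.linalg.norm(v)/8.4)))); n=n or m
    print("n",n,"row",(v/n).round(2).tolist(),(d/n).round(4).tolist())
def go(x,y,z,yaw,n=0):  # plan to throat-frame pose (TCP) from now
    s,p,r=cur(); plan(p,r,RM@[x,y,z]+TT,tool(yaw),n)
def inchute():
    s,p,r=cur(); m=RM.T@r.as_matrix()
    print("t",s["clock"],"tcp in chute",(RM.T@(p-TT)).round(1),"ydir deg",np.degrees(np.arctan2(m[1,1],m[0,1])).round(1),"z",m[:,2].round(3),"F",np.round(s["force"],1),"w",round(s["width"],1),round(s["gripper_force"],1),"q",np.round(s["qpos"],2))
E
python3 - <<'E'
from h import *
s,p,r=cur(); pts=[p]
A=np.radians(np.linspace(66,-32,18)); e=RM@[-28,0,80]+TT; print(e, (tool(-90)*r.inv()).as_rotvec(degrees=True))
W=[[450*np.cos(a),450*np.sin(a),290] for a in A]
d=np.diff(np.array(W),axis=0)/1000; print(W[0]); print(d.round(3).tolist())
E
```

```text
[ 409.30147177 -295.73595497  126.90559598] [  15.48439643   -0.60059213 -137.20921511]
[np.float64(183.0314893841101), np.float64(411.0954559391704), 290]
[[0.04, -0.02, 0.0], [0.038, -0.024, 0.0], [0.035, -0.028, 0.0], [0.032, -0.032, 0.0], [0.029, -0.035, 0.0], [0.025, -0.037, 0.0], [0.022, -0.04, 0.0], [0.018, -0.042, 0.0], [0.013, -0.043, 0.0], [0.009, -0.044, 0.0], [0.004, -0.045, 0.0], [-0.0, -0.045, 0.0], [-0.005, -0.045, 0.0], [-0.009, -0.044, 0.0], [-0.014, -0.043, 0.0], [-0.018, -0.042, 0.0], [-0.022, -0.04, 0.0]]
```

Request:
{"name": "move_arm", "arguments": {
  "steps": [
    [0,0,0,-0.015,-0.037,0.012,0.025],
    [0,0,0,-0.015,-0.037,0.012,0.025],
    [0,0,0,-0.015,-0.037,0.012,0.025],
    [0,0,0,-0.015,-0.037,0.012,0.025],
    [0,0,0,-0.014,-0.037,0.012,0.025]
  ]
}}

```text
clock: 1.5
eef_pos: [182.4, 410.5, 291.8]
tool_rot: [3.141, -0.0, 2.735]
force: [-0.3, 0.4, 0.1]
width: 25.2
gripper_force: 0.0
```

Request:
{"name": "move_arm", "arguments": {
  "steps": [
    [0,0,-8,0.04,-0.02,0,0.025],
    [0,0,-8,0.038,-0.024,0,0.025],
    [0,0,-8,0.035,-0.028,0,0.025],
    [0,0,-8,0.032,-0.032,0,0.025],
    [0,0,-8,0.029,-0.035,0,0.025]
  ]
}}

```text
clock: 2.0
eef_pos: [358.7, 272.0, 291.7]
tool_rot: [3.14, -0.0, 2.031]
force: [1.2, -0.6, 0.6]
width: 24.8
gripper_force: 0.0
```

```bash
python3 -c "
from h import *
inchute()"
```

```text
t 2.0 tcp in chute [138.9 553.6 212.9] ydir deg 7.7 z [-0.207  0.001 -0.978] F [ 1.2 -0.6  0.6] w 24.8 0.0 q [-0.94  0.27  0.29  1.97 -0.1   0.91 -0.14]
```

Request:
{"name": "move_arm", "arguments": {
  "steps": [
    [0,0,-8,0.025,-0.037,0,0.025],
    [0,0,-8,0.022,-0.04,0,0.025],
    [0,0,-8,0.018,-0.042,0,0.025],
    [0,0,-8,0.013,-0.043,0,0.025],
    [0,0,-8,0.009,-0.044,0,0.025]
  ]
}}

```text
clock: 2.5
eef_pos: [445.1, 65.3, 291.6]
tool_rot: [3.14, -0.001, 1.333]
force: [0.4, 0.0, -0.1]
width: 24.6
gripper_force: 0.0
```

```bash
python3 -c "
from h import *
inchute()"
```

```text
t 2.5 tcp in chute [153.5 330.1 209.7] ydir deg -33.0 z [-0.207 -0.    -0.978] F [ 0.4  0.  -0.1] w 24.6 0.0 q [-0.62  0.3   0.53  1.98 -0.19  0.92 -0.23]
```

Request:
{"name": "move_arm", "arguments": {
  "steps": [
    [0,0,-8,0.004,-0.045,0,0.025],
    [0,0,-8,0,-0.045,0,0.025],
    [0,0,-8,-0.005,-0.045,0,0.025],
    [0,0,-8,-0.009,-0.044,0,0.025],
    [0,0,-8,-0.014,-0.043,0,0.025]
  ]
}}

```text
clock: 3.0
eef_pos: [420.3, -156.8, 291.6]
tool_rot: [3.14, -0.001, 0.635]
force: [0.2, -0.5, -0.7]
width: 24.9
gripper_force: 0.0
```

```bash
python3 -c "
from h import *
inchute(); go(-28,0,60,-90)"
```

```text
t 3.0 tcp in chute [ 60.4 127.9 229.6] ydir deg -72.8 z [-0.207 -0.001 -0.978] F [ 0.2 -0.5 -0.7] w 24.9 0.0 q [-0.28  0.33  0.76  1.98 -0.28  0.93 -0.31]
n 5 row [1.13, -2.12, -3.49] [-0.0014, -0.0275, -0.0369]
```

Request:
{"name": "move_arm", "arguments": {
  "steps": [
    [1.1,-2.1,-3.5,-0.002,-0.035,-0.02,0.025],
    [1.1,-2.1,-3.5,-0.002,-0.035,-0.03,0.025],
    [1.1,-2.1,-3.5,-0.001,-0.03,-0.04,0.025],
    [1.1,-2.1,-3.5,-0.001,-0.02,-0.04,0.025],
    [1.1,-2.1,-3.5,-0.001,-0.018,-0.03,0.025]
  ]
}}

```text
clock: 3.5
eef_pos: [412.5, -294.1, 129.3]
tool_rot: [3.141, -0.206, 0.33]
force: [1.4, 0.3, -0.1]
width: 24.8
gripper_force: 0.0
```

```bash
python3 - <<'E'
from h import *
inchute(); go(-28,0,8,-90)
im,d=eyes.get_image("side"); a=im[150:260,220:400]; 
im2,d2=eyes.get_image("top"); b=im2[110:270,260:400]
cv2.imwrite("pics/c.png",np.hstack([cv2.resize(a,None,fx=2.6,fy=3.2),cv2.resize(b,(330,352))]))
inchute()
E
```

```text
t 3.5 tcp in chute [-24.1   0.5  81.6] ydir deg -89.9 z [-0.004  0.    -1.   ] F [ 1.4  0.3 -0.1] w 24.8 0.0 q [ 0.39  0.59  0.44  2.12 -0.9   0.55  0.3 ]
n 2 row [0.04, -0.1, -0.04] [0.0055, 0.0016, -0.0364]
t 3.6 tcp in chute [-28.4  -0.4  81.4] ydir deg -90.3 z [-0.008  0.001 -1.   ] F [0.1 0.6 0.7] w 25.1 0.0 q [ 0.39  0.6   0.44  2.12 -0.9   0.55  0.3 ]
```

View pics/c.png

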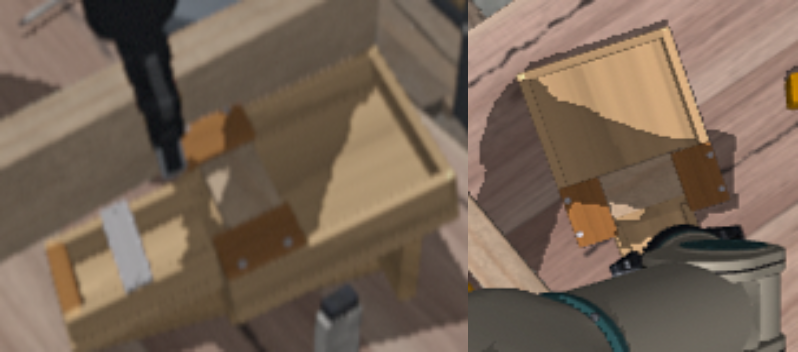

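Request:
{"name": "move_arm", "arguments": {
  "steps": [
    [0,0,0,0.005,0.002,-0.025,0.025],
    [0,0,0,0.005,0.002,-0.023,0.025],
    [0,0,0,0.003,0.001,-0.014,0.025],
    [0,0,0,0.002,0.001,-0.008,0.025],
    [0,0,0,0,0,0,0.025]
  ]
}}

```text
clock: 4.1
eef_pos: [429.3, -285.8, 61.4]
tool_rot: [3.141, -0.207, 0.337]
force: [0.6, 0.2, 1.0]
width: 24.8
gripper_force: 0.0
```

```bash
python3 - <<'E'
from h import *
inchute(); s,p,r=cur(); print(pix("side",p)); go(20,0,6,-90,6)
im,d=eyes.get_image("side"); a=im[150:260,220:400]; 
cv2.imwrite("pics/d.png",cv2.resize(a,None,fx=4,fy=4))
E
```

```text
t 4.1 tcp in chute [-20.    2.9  11.4] ydir deg -89.6 z [-0.003  0.001 -1.   ] F [0.6 0.2 1. ] w 24.8 0.0 q [ 0.49  0.71  0.23  2.14 -1.05  0.38  0.43]
[293.76714646 221.06029885]
n 6 row [0.01, -0.03, -0.07] [0.0065, 0.0017, 0.0005]
```

View pics/d.png

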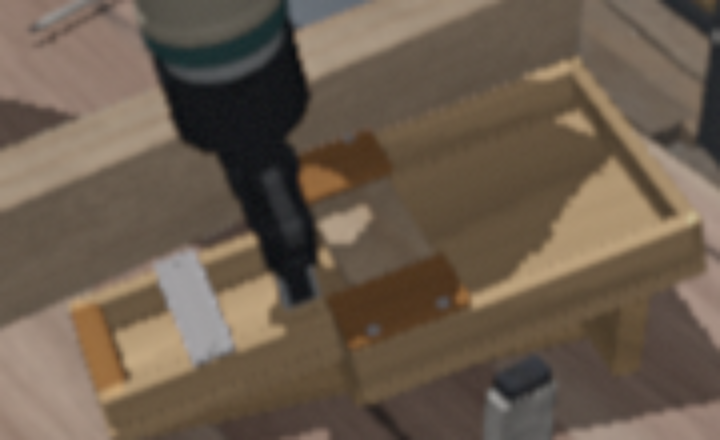

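Request:
{"name": "move_arm", "arguments": {
  "steps": [
    [0,0,0,0.01,0.0,-0.001,0.025],
    [0,0,0,0.0093,0.0032,0.002,0.025],
    [0,0,0,0.0093,0.0032,0.002,0.025]
  ]
}}

```text
clock: 4.45
eef_pos: [458.2, -280.8, 65.4]
tool_rot: [3.139, -0.207, 0.335]
force: [-0.1, 0.6, 0.9]
width: 25.1
gripper_force: 0.4
```

```bash
python3 -c "
from h import *
inchute(); go(58,0,7,-90,5)"
```

```text
t 4.45 tcp in chute [ 9.2 -1.7  9.2] ydir deg -89.7 z [-0.003 -0.001 -1.   ] F [-0.1  0.6  0.9] w 25.1 0.4 q [ 0.42  0.72  0.28  2.09 -1.02  0.42  0.34]
n 5 row [0.04, -0.02, -0.06] [0.009, 0.0034, 0.0016]
```

Joint 5 is moving away from its limit. I'll continue the push.

Request:
{"name": "move_arm", "arguments": {
  "steps": [
    [0,0,0,0.009,0.0034,0.0016,0.025],
    [0,0,0,0.009,0.0034,0.0016,0.025],
    [0,0,0,0.009,0.0034,0.0016,0.025],
    [0,0,0,0.009,0.0034,0.0016,0.025],
    [0,0,0,0.012,0.0042,0.0022,0.025]
  ]
}}

```text
clock: 4.95
eef_pos: [505.0, -262.6, 73.0]
tool_rot: [3.141, -0.206, 0.333]
force: [0.1, -0.8, -0.3]
width: 24.8
gripper_force: 0.4
```

```bash
cat >> h.py <<'E'
def block(tag,view=True):
    for n in("side","top"):
        im,d=eyes.get_image(n); P=cloud(n,d)
        for r in finder.cut_out(n,"block_center")[:3]:
            q=(P[r["mask"]]-TT)@RM; q=q[(np.abs(q)<300).all(1)]
            if len(q)<20 or abs(np.median(q[:,1]))>100: continue
            zm=np.median(q[:,2]); q=q[abs(q[:,2]-zm)<5]
            b=cv2.minAreaRect(q[:,:2].astype(np.float32))
            print(n,round(r["confidence"],2),len(q),"z",zm.round(1),"x",np.percentile(q[:,0],[1,99]).round(1),"y",np.percentile(q[:,1],[1,99]).round(1),"rect",np.round(b[0],1),np.round(b[1],1),round(b[2],1))
        for r in finder.pinpoint(n,"block_center")[:3]:
            p=RM.T@(w(n,r["location"])-TT)
            if abs(p[1])<120: print(n,"pin",round(r["confidence"],2),p.round(1))
        if n=="side": A=im[150:260,220:400]
        else: B=im[100:270,250:400]
    cv2.imwrite(f"pics/{tag}.png",np.hstack([cv2.resize(A,(480,352)),cv2.resize(B,(310,352))]))
E
python3 -c "
from h import *
inchute(); block('e')"
```

```text
t 4.95 tcp in chute [59.8  0.4  6.2] ydir deg -89.8 z [-0.004  0.    -1.   ] F [ 0.1 -0.8 -0.3] w 24.8 0.4 q [ 0.3   0.74  0.35  2.01 -0.97  0.48  0.19]
side 0.81 601 z 18.3 x [ 69.1 117.9] y [-56.9  59.8] rect [93.2  2.9] [ 50.2 124.4] 0.5
side pin 0.56 [91.2  4.5  9.8]
top 0.94 617 z 17.4 x [ 87.3 122.9] y [-56.5  61. ] rect [104.2   2. ] [ 38.2 119.9] 0.4
top pin 0.88 [97.4  1.9 10.9]
```

View pics/e.png

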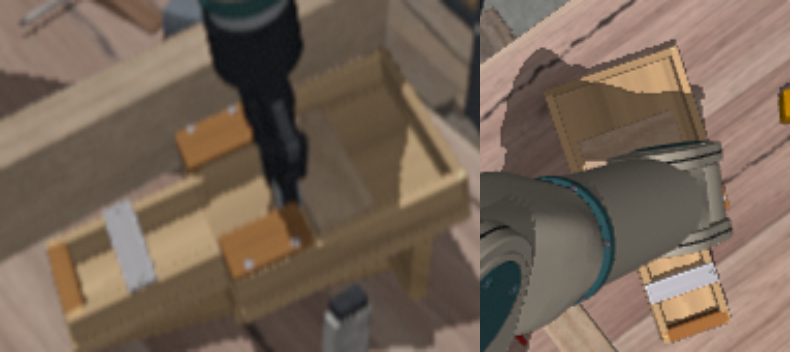

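Request:
{"name": "move_arm", "arguments": {
  "steps": [
    [0,0,0,-0.009,-0.003,0.032,0.0854],
    [0,0,0,-0.007,-0.002,0.039,0.0854],
    [-1.62,-0.55,8.0,0.012,0.005,0.003,0.0854],
    [-1.62,-0.55,8.0,0.012,0.005,0.003,0.0854],
    [-1.62,-0.55,8.0,0.01,0.004,0.002,0.0854]
  ]
}}

```text
clock: 5.75
eef_pos: [522.8, -253.9, 152.5]
tool_rot: [3.051, -0.186, 0.775]
force: [-0.8, 0.4, -0.6]
width: 85.6
gripper_force: 0.0
```

```bash
python3 -c "
from h import *
inchute(); go(96,2,60,0)"
```

```text
t 5.75 tcp in chute [95.6  2.9 79.8] ydir deg -64.9 z [-0.003 -0.002 -1.   ] F [-0.8  0.4 -0.6] w 85.6 0.0 q [ 0.23  0.61  0.4   1.94 -0.71  0.61  0.33]
n 8 row [-1.57, -0.55, 7.94] [0.0006, 0.0001, -0.0024]
```

Request:
{"name": "move_arm", "arguments": {
  "steps": [
    [-1.62,-0.55,8.0,0,0,0,0.0854],
    [-1.62,-0.55,8.0,0,0,0,0.0854],
    [-1.62,-0.55,8.0,0,0,0,0.0854],
    [-1.62,-0.55,8.0,0,0,0,0.0854],
    [-1.62,-0.55,8.0,0,0,0,0.0854]
  ]
}}

```text
clock: 6.25
eef_pos: [521.9, -254.2, 151.8]
tool_rot: [2.95, -0.08, 1.488]
force: [0.9, -0.0, -0.3]
width: 85.4
gripper_force: 0.0
```

```bash
python3 -c "
from h import *
inchute(); go(96,2,60,0)"
```

```text
t 6.25 tcp in chute [94.5  2.9 79.3] ydir deg -24.0 z [-0.002 -0.004 -1.   ] F [ 0.9 -0.  -0.3] w 85.4 0.0 q [ 0.36  0.59  0.2   1.94 -0.53  0.54  0.87]
n 3 row [-1.49, -0.53, 7.85] [0.0018, 0.0003, -0.0062]
```

Request:
{"name": "move_arm", "arguments": {
  "steps": [
    [-1.5,-0.53,7.9,0.0018,0,-0.006,0.0854],
    [-1.5,-0.53,7.9,0.0018,0,-0.006,0.0854],
    [-1.5,-0.53,7.9,0.0018,0,-0.006,0.0854],
    [0,0,0,0.004,0.001,-0.02,0.0854],
    [0,0,0,0.004,0.001,-0.015,0.0854]
  ]
}}

```text
clock: 6.75
eef_pos: [535.3, -252.4, 98.1]
tool_rot: [2.932, -0.001, 1.896]
force: [0.1, 0.5, 0.3]
width: 85.6
gripper_force: 0.0
```

```bash
python3 -c "
from h import *
inchute(); go(96,2,3,0,3)
block('f')"
```

```text
t 6.75 tcp in chute [96.4  0.3 24. ] ydir deg -0.2 z [-0.  0. -1.] F [0.1 0.5 0.3] w 85.6 0.0 q [ 0.46  0.68  0.03  1.94 -0.44  0.41  1.21]
n 3 row [-0.02, -0.01, 0.07] [0.0011, 0.001, -0.0069]
side 0.77 790 z 18.1 x [ 71.7 120.8] y [-56.4  62.4] rect [96.8  3.8] [ 51. 123.] 0.2
side pin 0.62 [94.3  4.3  7.8]
top pin 0.61 [98.5  6.1 10.3]
```

View pics/f.png

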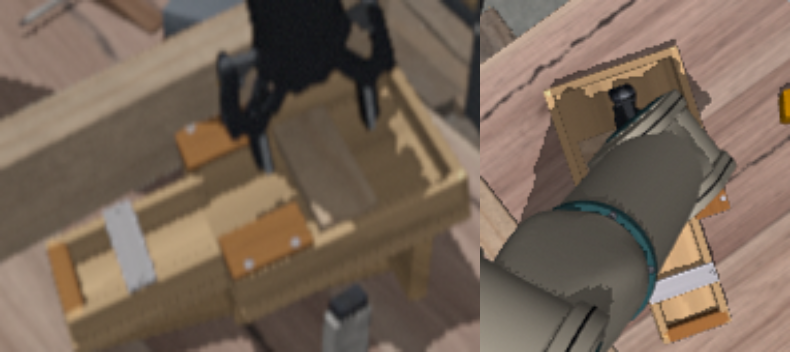

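The fingers straddle the block (side crop about 262,160 and 370,115). I'll descend and close.

Request:
{"name": "move_arm", "arguments": {
  "steps": [
    [0,0,0,0.001,0.001,-0.008,0.0854],
    [0,0,0,0.001,0.001,-0.007,0.0854],
    [0,0,0,0.001,0.001,-0.006,0.0854],
    [0,0,0,0,0,0,0.0854]
  ]
}}

```text
clock: 7.45
eef_pos: [538.7, -248.1, 76.8]
tool_rot: [2.933, -0.002, 1.899]
force: [-0.1, 0.1, -0.8]
width: 85.4
gripper_force: 0.0
```

```bash
python3 -c "
from h import *
inchute()"
```

```text
t 7.45 tcp in chute [96.4  3.3  2.2] ydir deg -0.1 z [-0.001  0.002 -1.   ] F [-0.1  0.1 -0.8] w 85.4 0.0 q [ 0.47  0.72  0.01  1.95 -0.46  0.37  1.22]
```

Request:
{"name": "move_arm", "arguments": {
  "steps": [
    [0,0,0,0,0,0,0.045],
    [0,0,0,0,0,0,0.04],
    [0,0,0,0,0,0,0.04],
    [0,0,0,0,0,0,0.04],
    [0,0,0,0,0,0,0.04]
  ]
}}

```text
clock: 7.95
eef_pos: [539.3, -249.2, 78.5]
tool_rot: [2.931, 0.0, 1.898]
force: [-1.9, -0.2, 6.2]
width: 48.4
gripper_force: 62.7
```

```bash
python3 -c "
from h import *
inchute()"
```

```text
t 7.95 tcp in chute [97.   2.   3.9] ydir deg -0.1 z [ 0.001 -0.001 -1.   ] F [-1.9 -0.2  6.2] w 48.4 62.7 q [ 0.47  0.71  0.01  1.95 -0.46  0.37  1.22]
```

Request:
{"name": "move_arm", "arguments": {
  "steps": [
    [0,0,0,-0.002,-0.001,0.01,0.04],
    [0,0,0,-0.004,-0.0013,0.02,0.04],
    [0,0,0,-0.005,-0.002,0.025,0.04],
    [0,0,0,-0.005,-0.002,0.025,0.04],
    [0,0,0,0,0,0,0.04]
  ]
}}

```text
clock: 8.45
eef_pos: [524.3, -256.8, 161.5]
tool_rot: [2.928, 0.004, 1.897]
force: [0.4, -2.0, -0.4]
width: 48.3
gripper_force: 62.0
```

```bash
python3 -c "
from h import *
inchute(); block('g'); go(90,1,80,-90)"
```

```text
t 8.45 tcp in chute [98.  -0.4 88.5] ydir deg -0.1 z [ 0.004 -0.005 -1.   ] F [ 0.4 -2.  -0.4] w 48.3 62.0 q [ 0.44  0.57  0.09  1.93 -0.41  0.54  1.18]
side 0.67 721 z 102.6 x [ 70.8 119.4] y [-59.6  57.3] rect [95.3  0.4] [122.4  49.5] 88.7
side pin 0.57 [97.6  0.6 96.4]
n 11 row [1.6, 0.55, -8.0] [-0.0004, -0.0003, -0.0005]
```

View pics/g.png

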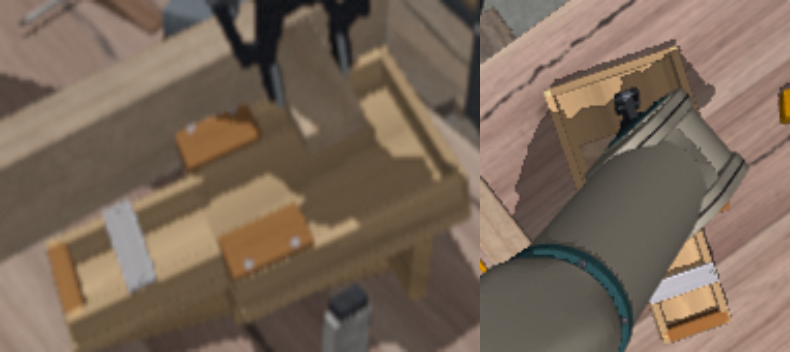

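The block is held crosswise, level and above the walls (side crop about 335,110). Next I turn it.

Request:
{"name": "move_arm", "arguments": {
  "steps": [
    [1.6,0.55,-8.0,-0.0004,-0.0003,0,0.04],
    [1.6,0.55,-8.0,-0.0004,-0.0003,0,0.04],
    [1.6,0.55,-8.0,-0.0004,-0.0003,0,0.04],
    [1.6,0.55,-8.0,-0.0004,-0.0003,0,0.04],
    [1.6,0.55,-8.0,-0.0004,-0.0003,0,0.04]
  ]
}}

```text
clock: 9.25
eef_pos: [520.8, -256.2, 156.9]
tool_rot: [2.984, -0.137, 1.189]
force: [-1.1, -0.3, 0.3]
width: 48.4
gripper_force: 62.0
```

Request:
{"name": "move_arm", "arguments": {
  "steps": [
    [1.6,0.55,-8.0,-0.0004,-0.0003,0,0.04],
    [1.6,0.55,-8.0,-0.0004,-0.0003,0,0.04],
    [1.6,0.55,-8.0,-0.0004,-0.0003,0,0.04],
    [1.6,0.55,-8.0,-0.0004,-0.0003,0,0.04],
    [1.6,0.55,-8.0,-0.0004,-0.0003,0,0.04]
  ]
}}

```text
clock: 9.75
eef_pos: [518.9, -257.7, 156.9]
tool_rot: [3.113, -0.205, 0.468]
force: [-1.3, 0.2, -0.4]
width: 48.6
gripper_force: 62.0
```

```bash
python3 -c "
from h import *
inchute(); go(90,0,35,-90)"
```

```text
t 9.75 tcp in chute [91.7  0.6 85.2] ydir deg -82.2 z [-0.003 -0.    -1.   ] F [-1.3  0.2 -0.4] w 48.6 62.0 q [ 0.19  0.62  0.49  1.94 -0.77  0.65  0.1 ]
n 2 row [0.8, 0.19, -3.82] [0.0043, 0.0011, -0.0247]
```

Request:
{"name": "move_arm", "arguments": {
  "steps": [
    [0.8,0.2,-3.8,0.004,0.001,-0.024,0.04],
    [0.8,0.2,-3.8,0.004,0.001,-0.024,0.04],
    [0,0,0,0.003,0.001,-0.014,0.04],
    [0,0,0,0,0,0,0.04]
  ]
}}

```text
clock: 10.15
eef_pos: [529.2, -253.8, 93.4]
tool_rot: [-3.14, -0.208, 0.337]
force: [0.3, 0.2, -0.1]
width: 48.3
gripper_force: 62.0
```

```bash
python3 -c "
from h import *
inchute(); block('i'); go(91,-1,4.5,-90,3)"
```

```text
t 10.15 tcp in chute [89.2  1.  20.8] ydir deg -89.6 z [-0.002  0.003 -1.   ] F [ 0.3  0.2 -0.1] w 48.3 62.0 q [ 0.22  0.72  0.41  1.96 -0.92  0.55  0.1 ]
side 0.86 605 z 34.6 x [ 28.4 144.9] y [-24.9  25.3] rect [87.   1.1] [120.1  55.6] 1.5
side pin 0.94 [84.2  2.5 27.1]
side pin 0.47 [-3.1 -3.3  0.1]
top 0.74 188 z 36.8 x [126.4 149.9] y [-25.2  22.5] rect [138.2  -1.4] [49.3 23.8] 89.4
top pin 0.65 [90.   0.5 30.3]
n 3 row [0.05, 0.06, -0.11] [0.0014, 0.0006, -0.0064]
```

View pics/i.png

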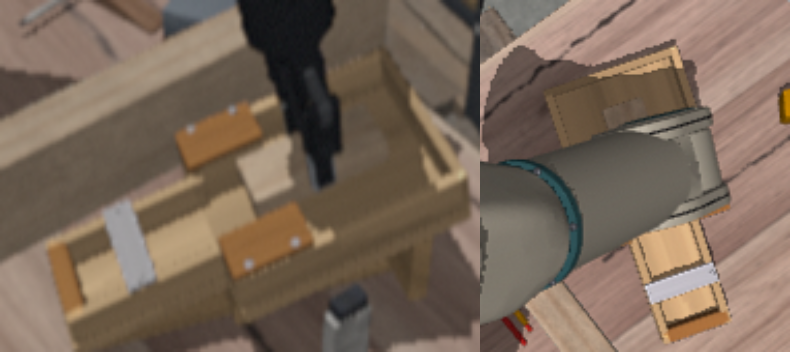

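The block is lengthwise and centred (side crop about 310,160). I'll lower it, release and rise.

Request:
{"name": "move_arm", "arguments": {
  "steps": [
    [0,0,0,0.0014,0,-0.006,0.04],
    [0,0,0,0.0014,0,-0.006,0.04],
    [0,0,0,0.001,0,-0.004,0.04],
    [0,0,0,0,0,0,0.04]
  ]
}}

```text
clock: 10.85
eef_pos: [533.7, -254.7, 79.1]
tool_rot: [3.141, -0.21, 0.335]
force: [-0.7, 0.5, -0.3]
width: 48.8
gripper_force: 62.0
```

```bash
python3 -c "
from h import *
inchute()"
```

```text
t 10.85 tcp in chute [90.1 -1.4  5.9] ydir deg -89.6 z [-0.  0. -1.] F [-0.7  0.5 -0.3] w 48.8 62.0 q [ 0.24  0.75  0.39  1.96 -0.95  0.52  0.12]
```

Request:
{"name": "move_arm", "arguments": {
  "steps": [
    [0,0,0,0,0,0,0.07],
    [0,0,0,0,0,0,0.07],
    [0,0,0,0,0,0,0.07],
    [0,0,0,-0.005,-0.002,0.025,0.07],
    [0,0,0,-0.006,-0.002,0.03,0.07]
  ]
}}

```text
clock: 11.35
eef_pos: [522.2, -258.5, 134.6]
tool_rot: [3.141, -0.209, 0.335]
force: [-0.1, -0.7, 0.1]
width: 70.7
gripper_force: 0.0
```

```bash
python3 -c "
from h import *
inchute(); block('j'); go(167,1,55,-90,3)"
```

```text
t 11.35 tcp in chute [89.8 -1.3 62.8] ydir deg -89.7 z [-0.001  0.001 -1.   ] F [-0.1 -0.7  0.1] w 70.7 0.0 q [ 0.19  0.66  0.48  1.95 -0.84  0.63  0.04]
side 0.57 769 z 17.8 x [ 28.6 146. ] y [-26.5  23.9] rect [87.2 -1.2] [ 53.  120.1] 89.4
side pin 0.84 [89.8 -0.7 12.9]
top 0.61 202 z 17.1 x [121.6 148.3] y [-25.3  22.4] rect [135.8  -1.4] [27.5 49.3] 4.5
top pin 0.62 [88.7 -0.2 11. ]
n 3 row [0.02, 0.01, -0.12] [0.0238, 0.009, 0.0029]
```

Request:
{"name": "move_arm", "arguments": {
  "steps": [
    [0,0,0,0.024,0.009,0.005,0.022],
    [0,0,0,0.024,0.009,0.005,0.022],
    [0,0,0,0.024,0.009,0.005,0.022],
    [0,0,0,0,0,0,0.022]
  ]
}}

```text
clock: 12.05
eef_pos: [598.6, -228.8, 149.1]
tool_rot: [3.14, -0.213, 0.341]
force: [0.5, 0.1, -0.8]
width: 22.1
gripper_force: 0.0
```

```bash
python3 -c "
from h import *
inchute(); go(166,0,8,-90,3)"
```

```text
t 12.05 tcp in chute [173.    2.2  59.9] ydir deg -89.3 z [ 0.003  0.001 -1.   ] F [ 0.5  0.1 -0.8] w 22.1 0.0 q [ 0.07  0.71  0.53  1.8  -0.8   0.72 -0.14]
n 3 row [0.01, 0.06, -0.23] [0.0015, -0.0003, -0.0174]
```

Request:
{"name": "move_arm", "arguments": {
  "steps": [
    [0,0,0,0.0005,-0.0004,-0.018,0.022],
    [0,0,0,0.0015,-0.0003,-0.017,0.022],
    [0,0,0,0,0,0,0.022]
  ]
}}

```text
clock: 12.35
eef_pos: [594.6, -231.7, 111.5]
tool_rot: [-3.139, -0.206, 0.334]
force: [0.4, 0.9, 0.1]
width: 21.9
gripper_force: 0.0
```

```bash
python3 -c "
from h import *
inchute(); block('k'); go(166,-1,8,-90,2)"
```

```text
t 12.35 tcp in chute [160.6   0.7  24. ] ydir deg -89.7 z [-0.004  0.004 -1.   ] F [0.4 0.9 0.1] w 21.9 0.0 q [ 0.11  0.76  0.49  1.82 -0.85  0.65 -0.09]
side 0.96 774 z 17.9 x [ 29.2 145.9] y [-26.3  23.5] rect [87.8 -0.2] [120.1  54.1] 0.5
side 0.44 787 z 9.6 x [-138.8  183.5] y [-85.9  76.9] rect [22.5 -3.4] [165.5 335.3] 89.5
side pin 0.4 [26.1  3.3 29.2]
top 0.64 483 z 17.4 x [30.  92.5] y [-26.8  22.1] rect [61.5 -2.5] [64.8 49.7] 0.3
top pin 0.81 [88.4 -0.5 10.4]
n 2 row [0.07, 0.07, -0.16] [0.0031, 0.0013, -0.0093]
```

View pics/k.png

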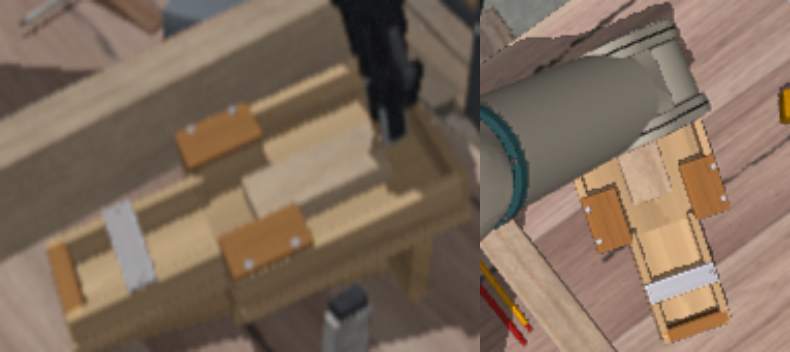

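The block lies flat, lengthwise and centred (side crop about 310,170), with the fingers behind its upper end (395,125). I have gone one over the ten-picture limit with this view, so from here I use numbers only. Next is lower, then push.

Request:
{"name": "move_arm", "arguments": {
  "steps": [
    [0,0,0,0.0035,0.0005,-0.009,0.022],
    [0,0,0,0.0035,0.0005,-0.0085,0.022],
    [0,0,0,0,0,0,0.022]
  ]
}}

```text
clock: 12.95
eef_pos: [603.9, -230.7, 95.8]
tool_rot: [3.141, -0.21, 0.336]
force: [-0.1, -0.3, 0.3]
width: 22.3
gripper_force: 0.0
```

```bash
python3 -c "
from h import *
inchute(); go(100,-1,7,-90,5)"
```

```text
t 12.95 tcp in chute [166.2  -1.3   6.8] ydir deg -89.6 z [-0.     0.001 -1.   ] F [-0.1 -0.3  0.3] w 22.3 0.0 q [ 0.11  0.79  0.47  1.81 -0.87  0.63 -0.08]
n 5 row [0.0, -0.0, -0.08] [-0.0123, -0.0041, -0.0027]
```

Request:
{"name": "move_arm", "arguments": {
  "steps": [
    [0,0,0,-0.0123,-0.0041,-0.0026,0.022],
    [0,0,0,-0.0123,-0.0041,-0.0026,0.022],
    [0,0,0,-0.0123,-0.0041,-0.0026,0.022],
    [0,0,0,-0.0123,-0.0041,-0.0026,0.022],
    [0,0,0,-0.0123,-0.0041,-0.0026,0.022]
  ]
}}

```text
clock: 13.45
eef_pos: [542.1, -252.4, 84.2]
tool_rot: [3.139, -0.211, 0.336]
force: [0.1, -0.1, 0.3]
width: 22.1
gripper_force: 0.1
```

```bash
python3 -c "
from h import *
inchute(); block('l'); go(50,-1,7,-90,4)"
```

```text
t 13.45 tcp in chute [99.7 -1.8  9.1] ydir deg -89.6 z [ 0.001 -0.001 -1.   ] F [ 0.1 -0.1  0.3] w 22.1 0.1 q [ 0.22  0.75  0.4   1.94 -0.93  0.54  0.09]
side 0.93 746 z 18.3 x [-32.7  85. ] y [-26.4  23.8] rect [26.3 -0.1] [ 53.7 120.3] 89.3
side pin 0.8 [24.5 -2.5  9.2]
top 0.83 294 z 17.8 x [-34.7   7.2] y [-26.8  21.4] rect [-13.5  -2.7] [49.  43.8] 88.3
n 4 row [0.03, 0.03, -0.1] [-0.0118, -0.0038, -0.0032]
```

It has entered the throat at x = 26 with a straight heading. I'll push on.

Request:
{"name": "move_arm", "arguments": {
  "steps": [
    [0,0,0,-0.012,-0.0038,-0.0032,0.022],
    [0,0,0,-0.012,-0.0038,-0.0032,0.022],
    [0,0,0,-0.012,-0.0038,-0.0032,0.022],
    [0,0,0,-0.012,-0.0038,-0.0028,0.022]
  ]
}}

```text
clock: 14.15
eef_pos: [495.2, -267.2, 72.1]
tool_rot: [3.139, -0.212, 0.337]
force: [-0.4, -0.1, 0.4]
width: 22.1
gripper_force: 0.1
```

```bash
python3 -c "
from h import *
inchute(); go(14,-1,7,-90,4)"
```

```text
t 14.15 tcp in chute [49.1 -0.8  7.5] ydir deg -89.6 z [ 0.002 -0.001 -1.   ] F [-0.4 -0.1  0.4] w 22.1 0.1 q [ 0.33  0.73  0.33  2.03 -0.98  0.46  0.23]
n 4 row [0.03, 0.03, -0.11] [-0.0081, -0.0028, -0.0019]
```

Request:
{"name": "move_arm", "arguments": {
  "steps": [
    [0,0,0,-0.008,-0.0028,-0.0019,0.022],
    [0,0,0,-0.008,-0.0028,-0.0019,0.022],
    [0,0,0,-0.008,-0.0028,-0.0019,0.022],
    [0,0,0,-0.008,-0.0028,-0.0019,0.022]
  ]
}}

```text
clock: 14.55
eef_pos: [462.3, -278.8, 64.4]
tool_rot: [3.139, -0.211, 0.336]
force: [-0.1, 0.1, 0.5]
width: 22.3
gripper_force: 0.2
```

```bash
python3 -c "
from h import *
inchute(); block('m'); go(6,-1,7,-90,4)"
```

```text
t 14.55 tcp in chute [13.4 -1.1  7.2] ydir deg -89.6 z [ 0.001 -0.001 -1.   ] F [-0.1  0.1  0.5] w 22.3 0.2 q [ 0.42  0.72  0.26  2.09 -1.01  0.41  0.33]
side 0.84 609 z 18.3 x [-118.6   -2.7] y [-26.9  22.8] rect [-60.2  -2.1] [ 53.7 119.3] 89.7
side pin 0.63 [-60.5  -1.   10.6]
n 4 row [0.03, 0.03, -0.09] [-0.0019, -0.0006, -0.0005]
```

Request:
{"name": "move_arm", "arguments": {
  "steps": [
    [0,0,0,-0.002,-0.0006,-0.0005,0.022],
    [0,0,0,-0.002,-0.0006,-0.0005,0.022],
    [0,0,0,-0.001,-0.0003,-0.0002,0.022],
    [0,0,0,0,0,0,0.022]
  ]
}}

```text
clock: 15.25
eef_pos: [457.2, -280.3, 63.2]
tool_rot: [3.139, -0.211, 0.335]
force: [0.2, 0.8, 0.2]
width: 22.0
gripper_force: 0.0
```

```bash
python3 -c "
from h import *
inchute(); block('n')"
```

```text
t 15.25 tcp in chute [ 8.  -0.9  7.2] ydir deg -89.7 z [ 0.001 -0.001 -1.   ] F [0.2 0.8 0.2] w 22.0 0.0 q [ 0.44  0.72  0.25  2.09 -1.02  0.4   0.34]
side 0.69 652 z 18.4 x [-124.2   -7. ] y [-29.4  24.1] rect [-65.5  -5.4] [ 62.6 120.5] 88.8
side pin 0.93 [-63.8  -0.2  10.2]
top 0.32 3115 z 1.0 x [ 23.1 182.8] y [-75.3  70.1] rect [23.  -2.6] [322.2 148.4] 0.1
```

Request:
{"name": "move_arm", "arguments": {
  "steps": [
    [0,0,0,-0.001,-0.0003,-0.0002,0.022],
    [0,0,0,-0.001,-0.0003,-0.0002,0.022],
    [0,0,0,0,0,0,0.022]
  ]
}}

```text
clock: 15.85
eef_pos: [455.2, -280.9, 62.8]
tool_rot: [3.139, -0.211, 0.335]
force: [0.4, 0.5, 0.3]
width: 22.0
gripper_force: 0.0
```

```bash
python3 -c "
from h import *
inchute()"
```

```text
t 15.85 tcp in chute [ 5.8 -0.8  7.2] ydir deg -89.7 z [ 0.001 -0.001 -1.   ] F [0.4 0.5 0.3] w 22.0 0.0 q [ 0.44  0.72  0.25  2.1  -1.02  0.39  0.35]
```

Request:
{"name": "move_arm", "arguments": {
  "steps": [
    [0,0,0,-0.001,-0.0003,-0.0002,0.022],
    [0,0,0,-0.001,-0.0003,-0.0002,0.022],
    [0,0,0,0,0,0,0.022]
  ]
}}

```text
clock: 16.15
eef_pos: [454.5, -281.2, 62.8]
tool_rot: [3.139, -0.212, 0.336]
force: [3.0, 0.6, 0.5]
width: 22.0
gripper_force: 1.8
```

```bash
python3 -c "
from h import *
inchute(); block('o')"
```

```text
t 16.15 tcp in chute [ 5.1 -0.9  7.4] ydir deg -89.6 z [ 0.002 -0.001 -1.   ] F [3.  0.6 0.5] w 22.0 1.8 q [ 0.45  0.72  0.24  2.1  -1.02  0.39  0.35]
side 0.63 661 z 18.6 x [-127.2   -9.2] y [-27.2  23.2] rect [-68.1  -5.2] [120.8  58.7] 0.3
side pin 0.61 [-70.3  -2.    9.6]
```

Contact with the stop shows as a force rise to 3 N. I'll back off uphill and rise clear.

Request:
{"name": "move_arm", "arguments": {
  "steps": [
    [0,0,0,0.006,0.002,0.0015,0.022],
    [0,0,0,0.009,0.003,0.006,0.022],
    [0,0,0,-0.004,-0.001,0.03,0.022],
    [0,0,0,-0.006,-0.002,0.04,0.022],
    [0,0,0,0,0,0.04,0.022]
  ]
}}

```text
clock: 16.95
eef_pos: [455.9, -279.7, 180.3]
tool_rot: [3.141, -0.207, 0.333]
force: [2.0, 0.1, -0.1]
width: 22.6
gripper_force: 0.0
```

```bash
python3 -c "
from h import *
inchute(); block('p')
for n in('side','top'):
    for k in('cup_mid','tape_mid','sander_mid','stop'):
        for r in finder.pinpoint(n,k)[:1]: print(n,k,w(n,r['location']).round(0))"
```

```text
t 16.95 tcp in chute [3.130e+01 1.000e-01 1.219e+02] ydir deg -89.8 z [-0.003  0.    -1.   ] F [ 2.   0.1 -0.1] w 22.6 0.0 q [ 0.25  0.54  0.52  2.02 -0.75  0.67  0.06]
side 0.85 655 z 18.6 x [-126.4   -9.3] y [-27.1  24. ] rect [-67.8  -4.2] [119.7  58.8] 1.0
side pin 0.79 [-69.    1.3   8.9]
top 0.18 2967 z 0.8 x [ 34.7 182.9] y [-75.  70.] rect [105.2  -2.5] [157.6 148.6] 0.1
side cup_mid [ 512. -507.   34.]
side tape_mid [ 596. -478.   31.]
side sander_mid [442.  56.  14.]
side stop [ 334. -318.   33.]
top cup_mid [ 513. -508.   35.]
top tape_mid [ 601. -485.   28.]
top sander_mid [440.  55.  19.]
top stop [ 337. -325.   25.]
```

The block is home, flat and lengthwise, the surroundings have not moved, and the arm is clear.

```bash
python3 -c "
from h import *
print(ctrl.finish_job())"
```

```text
the job is handed in; nothing more can be done
None
```

The block lies flat and lengthwise against the stop, the cup, tape and sander are where they started, and the job was handed in at about 17 s; I viewed 11 pictures, one over the limit of 10.

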